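# Stack the tester ledges and close the keeper

## Task

Clear the tester display: stack the two loose L-shaped wooden ledges on the one already lying on the steel carrier, lips up and alternating end for end, so that each plate lies flat on the one below with its plain end up close to the raised lip there (within a few millimetres, not on top of the lip) and the pile's sides are in line. Then swing the hinged steel keeper bar over the pile and down until it rests fully in its forked catch, and let go. Leave the ledge on the carrier where it lies and do not disturb the bottle, the jar and the carton.

Things in the scene. Friction and masses are not known exactly. Their poses are not given: they have to be found in the camera images.
- carrier: Blackened-steel plate 200 x 220 x 15 mm, fixed. Origin: centre of its underside, on the table; x along the pile, y across it to the catch, z up; top at z = 15 mm. Two forks stand on it at x = 0, 40 mm wide along x, 16 mm along y: hinge fork at y = -85 mm, 86 mm high; catch fork at y = +85 mm, 88 mm high, gap 28 mm. The pile goes between.
- keeper_pin (a point): centre of the keeper's hinge pin, at (0, -85, 76) mm in the carrier's frame; the pin's axis is the carrier's x
- keeper (a joint): Angle of the flat steel keeper bar, 20 mm wide, 6 thick, reaching 210 mm from the pin. 0 = closed: level along carrier +y, in the catch, underside 73 mm above the table, 4 mm over a correct pile's top plate. Grows opening up and over; pi/2 upright; starts at 2.0 to 2.3, leaning away from the pile. Stiff hinge (0.11 N m): stays where left above about 0.6, sinks shut slowly below.
- keeper_grip (a point): Middle of the keeper bar 195 mm from the pin, 15 mm from its free end. It can be pinched here from above across the 20 mm width, open or closed, and turns in the fingers as it swings. Closed, it stands at (0, 110, 76) mm in the carrier's frame, beyond the catch.
- ledge_base: The same kind of ledge (sizes and axes as ledge_a), loose on the carrier, lip up and roughly towards the robot: bottom of the pile, underside 15 mm above the table. In this frame the next ledge belongs turned half round with its origin near (25, 0, 18) mm, the top one turned like this one with its origin near (0, 0, 36) mm.
- ledge_base_lip (a point): centre of the top of this ledge's raised lip, 59 mm from the ledge's origin towards the lip end, 34 mm above its underside
- ledge_a: Loose L-shaped oak ledge, 0.08 to 0.15 kg, flat on the table, lip up. Plate 140 x 50 x 18 mm; lip 22 mm long, full width, rises 16 mm above the plate. Origin: centre of the plate's underside; x along the length away from the lip (lip at x -70 to -48 mm, plain end +70), y across, z up. Centre of mass at x = -7 mm. Interchangeable with ledge_b.
- ledge_a_lip (a point): centre of the top of this ledge's raised lip, 59 mm from the ledge's origin towards the lip end, 34 mm above its underside
- ledge_b: Loose L-shaped oak ledge, 0.08 to 0.15 kg, flat on the table, lip up. Plate 140 x 50 x 18 mm; lip 22 mm long, full width, rises 16 mm above the plate. Origin: centre of the plate's underside; x along the length away from the lip (lip at x -70 to -48 mm, plain end +70), y across, z up. Centre of mass at x = -7 mm. Interchangeable with ledge_a.
- ledge_b_lip (a point): centre of the top of this ledge's raised lip, 59 mm from the ledge's origin towards the lip end, 34 mm above its underside
- amber_bottle: bystander: amber glass bottle with white cap, 60 mm across, 130 mm high, standing beyond the work; origin at the centre of its underside
- stock_jar: bystander: clear glass jar with black lid, 80 mm across, 120 mm high; origin at the centre of its underside
- carton: bystander: closed cardboard carton 100 x 70 x 50 mm; origin at the centre of its underside

How it is judged (in metres and radians):
On the way, in this order (a step that is already met when the one before it is completed fails the run):
1. one loose ledge lies on the carrier's ledge, turned end for end, and is let go (z of ledge_base in the frame of carrier between 0.012 and 0.019 m and distance of ledge_base from where it was at the start of the episode below 0.02 m and angle between ledge_base's own z axis and vertical below 0.05 rad and ((x of ledge_a in the frame of ledge_base between 0.018 and 0.036 m and y of ledge_a in the frame of ledge_base between -0.01 and 0.01 m and z of ledge_a in the frame of ledge_base between 0.014 and 0.022 m and angle between the x axis of ledge_a and the x axis of ledge_base, either way round below 0.14 rad and angle between ledge_a's own z axis and vertical below 0.06 rad and x of ledge_a_lip in the frame of ledge_base above 0.05 m) or (x of ledge_b in the frame of ledge_base between 0.018 and 0.036 m and y of ledge_b in the frame of ledge_base between -0.01 and 0.01 m and z of ledge_b in the frame of ledge_base between 0.014 and 0.022 m and angle between the x axis of ledge_b and the x axis of ledge_base, either way round below 0.14 rad and angle between ledge_b's own z axis and vertical below 0.06 rad and x of ledge_b_lip in the frame of ledge_base above 0.05 m)) and contact force between the fingers and ledge_a below 0.5 N and contact force between the fingers and ledge_b below 0.5 N), for 0.2 s.
2. the other loose ledge lies on top, turned back again, and is let go (z of ledge_base in the frame of carrier between 0.012 and 0.019 m and distance of ledge_base from where it was at the start of the episode below 0.02 m and angle between ledge_base's own z axis and vertical below 0.05 rad and ((x of ledge_a in the frame of ledge_base between 0.018 and 0.036 m and y of ledge_a in the frame of ledge_base between -0.01 and 0.01 m and z of ledge_a in the frame of ledge_base between 0.014 and 0.022 m and angle between the x axis of each of ledge_a, ledge_b and the x axis of ledge_base, either way round below 0.14 rad and angle between each of ledge_a, ledge_b's own z axis and vertical below 0.06 rad and x of ledge_a_lip in the frame of ledge_base above 0.05 m and x of ledge_b in the frame of ledge_base between -0.016 and 0.01 m and y of ledge_b in the frame of ledge_base between -0.01 and 0.01 m and z of ledge_b in the frame of ledge_base between 0.032 and 0.04 m and x of ledge_b_lip in the frame of ledge_base below -0.04 m) or (x of ledge_b in the frame of ledge_base between 0.018 and 0.036 m and y of ledge_b in the frame of ledge_base between -0.01 and 0.01 m and z of ledge_b in the frame of ledge_base between 0.014 and 0.022 m and angle between the x axis of each of ledge_b, ledge_a and the x axis of ledge_base, either way round below 0.14 rad and angle between each of ledge_b, ledge_a's own z axis and vertical below 0.06 rad and x of ledge_b_lip in the frame of ledge_base above 0.05 m and x of ledge_a in the frame of ledge_base between -0.016 and 0.01 m and y of ledge_a in the frame of ledge_base between -0.01 and 0.01 m and z of ledge_a in the frame of ledge_base between 0.032 and 0.04 m and x of ledge_a_lip in the frame of ledge_base below -0.04 m)) and contact force between the fingers and ledge_a below 0.5 N and contact force between the fingers and ledge_b below 0.5 N), for 0.2 s.
3. the keeper is swung down into its catch over the whole pile (z of ledge_base in the frame of carrier between 0.012 and 0.019 m and distance of ledge_base from where it was at the start of the episode below 0.02 m and angle between ledge_base's own z axis and vertical below 0.05 rad and ((x of ledge_a in the frame of ledge_base between 0.018 and 0.036 m and y of ledge_a in the frame of ledge_base between -0.01 and 0.01 m and z of ledge_a in the frame of ledge_base between 0.014 and 0.022 m and angle between the x axis of each of ledge_a, ledge_b and the x axis of ledge_base, either way round below 0.14 rad and angle between each of ledge_a, ledge_b's own z axis and vertical below 0.06 rad and x of ledge_a_lip in the frame of ledge_base above 0.05 m and x of ledge_b in the frame of ledge_base between -0.016 and 0.01 m and y of ledge_b in the frame of ledge_base between -0.01 and 0.01 m and z of ledge_b in the frame of ledge_base between 0.032 and 0.04 m and x of ledge_b_lip in the frame of ledge_base below -0.04 m) or (x of ledge_b in the frame of ledge_base between 0.018 and 0.036 m and y of ledge_b in the frame of ledge_base between -0.01 and 0.01 m and z of ledge_b in the frame of ledge_base between 0.014 and 0.022 m and angle between the x axis of each of ledge_b, ledge_a and the x axis of ledge_base, either way round below 0.14 rad and angle between each of ledge_b, ledge_a's own z axis and vertical below 0.06 rad and x of ledge_b_lip in the frame of ledge_base above 0.05 m and x of ledge_a in the frame of ledge_base between -0.016 and 0.01 m and y of ledge_a in the frame of ledge_base between -0.01 and 0.01 m and z of ledge_a in the frame of ledge_base between 0.032 and 0.04 m and x of ledge_a_lip in the frame of ledge_base below -0.04 m)) and value of joint keeper below 0.06 rad), for 0.2 s.
At the end, for the whole second after the job is handed in: Flat pile on the carrier, lips up; in base frame: middle turned half round, x 18..36 mm; top as base, x -16..10; both y within 10 mm, yaw 8 deg, heights 18 and 36 within 4 mm, tilt under 3.4 deg. Base within 20 mm of its start. Keeper within 0.06 rad of closed. All released, at rest (all of step 3 and linear speed of each of ledge_base, ledge_a, ledge_b below 0.02 m/s); the robot touches nothing.
It fails at once if the bottle, the jar or the carton is shifted by more than 25 mm or tipped (distance of any of amber_bottle, stock_jar, carton from where it was at the start of the episode above 0.025 m or angle between any of amber_bottle, stock_jar, carton's own z axis and vertical above 0.3 rad).
It also fails if it takes over 72 s, if anything falls off the work surface, if the arm or the gripper's body presses on something with over 40 N, if the wrist force passes 120 N, or if a joint passes its speed limit or range.

## Robot

A 6-joint arm with a two-finger parallel gripper is mounted at the origin on the work surface. World frame = base frame: x ahead of the robot, y to its left, z up, the work surface at z = 0. Lengths are in m, angles in degrees, forces in N, time in s.
With the tool pointing down it reaches from about 0.3 to 0.775 m from the base axis. Payload 14.6 kg.
Tool frame: the origin (TCP) lies at the very end of the fingers, on their centre line; the grasp point (between the pads) lies 19 mm behind it; y points along the fingers, x is the direction in which the jaws open and shut, and the axes are right-handed (so a half turn about y gives the same grasp; the last joint's range is limited). The gripper opens to 94 mm and grips with 3 to 60 N. Pads are 16 mm wide; open, the fingers measure 119 mm over their backs; the gripper's body (75 mm by 177 mm) begins 78 mm behind the grasp point.
Start: joints at [67.804, 17.183, 87.147, -0, 75.671, -3.816], TCP at [0.173, 0.522, 0.205] pointing down, gripper open.
Joint ranges: [-173.82, 173.82], [-45.26, 126.66], [13.44, 144.39], [-59.66, 239.66], [0, 175.72], [-146.38, 146.38]. Speed limits (degrees/s): [127.2, 127.2, 147.25, 180, 180, 180].

## Interface

Orientations are given as a 3x3 rotation matrix whose columns are the frame's x, y, z axes.
In Python, from cell import * gives the robot as it stands. Calls block until the motion is done:
- reach(position, orientation): joint-space move of the TCP to a pose.
- movel(position, v=0.15, ori=None): straight line of the TCP; ori=None keeps the orientation; v is the mean speed in m/s.
- goto_joints(angles): joint-space move.
- move_gripper(opening, force=None): opening from 0.0 (shut) to 1.0 (fully open); force is the grip in N (None keeps the last); returns when the fingers have stopped.
- sleep(seconds).
- solve_ik(position, orientation): joint angles nearest the present ones, or None.
- get_state(): the state.
- capture(name): name is "side" or "top"; returns a dict with "image" (400x640x3 uint8, red, green, blue), "depth" (400x640 float32, m along the optical axis (not along the pixel's ray), 0 where there is no reading), "fx", "fy", "cx", "cy" (pixels), "cam_to_world" (4x4, takes a point from camera to world coordinates). Camera axes: x right, y up, looking along -z (the intrinsics and any distortion apply to the point x, -y, -z); pixel columns grow to the right and rows downward; lengths in m; the calibration is good to about 2 mm. A picture is of the moment at which its call begins.
A pose or a line that the arm cannot do raises Unreachable and nothing moves.
- job_done(): hands the job in, once; it reports no verdict.
Trained networks look in the newest picture that a camera, given by its name, has taken for a name from the list of things; names that differ only in an ending like _2 or _b are one class to them, and where a whole thing is asked for, a point or a joint stands for the part that bears it (a point fixed in the world has none). Each returns a list of dicts, best first, with "p" (0 to 1); they miss things now and then, are a little off and sometimes report something else, mostly with a low value. They report only what shows in the picture. A call takes as long as a camera call.
- regions_of(camera, query): "region" (400x640 bool, what is visible of it).
- spot_point(camera, query): "point" ([x, y, z] in m, in world coordinates, good to about 4 mm: a listed point, or the origin of a listed thing).
The state is a dict: "time_s": time; "joints": joint angles; "qd": joint speeds; "effort": joint torques, N m; "eef_pos": TCP position; "orientation": TCP orientation; "force": force on the tool from outside, world axes, zero at the start; "moment": the same for the moment, N m; "gripper_width": opening from 0.0 (shut) to 1.0 (fully open).
Only numpy, scipy, OpenCV 4.12 (cv2) and the standard library are available. Lean on these libraries where they do the work, as an engineer would, in place of code of your own. Each camera call takes 0.05 s, during which the arm holds its last target. There are 200 camera calls.

## Working session

There is one attempt and no reset: what is moved stays moved. The work goes in short steps, each a Python script; the robot and the scene stay as the last script left them, time stands still between calls to the robot, and variables do not carry over. Pictures are saved under pics/ and viewed, about 8 in all and at most 12, crops included, and the job is handed in when it is done.

```bash
ls; mkdir -p pics; python3 - <<'E'
from cell import *
import cv2,numpy as np
ims=[]
for c in("top","side"):
    d=capture(c); cv2.imwrite(f"pics/{c}0.png",d["image"][:,:,::-1])
    print(c,d["fx"],d["cx"],d["cy"],np.round(d["cam_to_world"],3).tolist(),[k for k in d])
    np.savez(f"{c}0.npz",**{k:d[k] for k in("image","depth","fx","fy","cx","cy","cam_to_world")})
    for q in("carrier","keeper_pin","keeper_grip","ledge_base","ledge_base_lip","ledge_a","ledge_a_lip","amber_bottle","stock_jar","carton"):
        print(q,[(round(r["p"],2),np.round(r["point"],3).tolist()) for r in spot_point(c,q)])
print(get_state()["time_s"])
E
```

```text
pics
top 415.819674998221 310.6801907993444 200.34106807321334 [[-0.008, 0.992, -0.125, 0.472], [-1.0, -0.012, -0.026, 0.108], [-0.028, 0.125, 0.992, 1.037], [0.0, 0.0, 0.0, 1.0]] ['image', 'depth', 'fx', 'fy', 'cx', 'cy', 'cam_to_world']
carrier [(0.83, [0.543, -0.104, -0.002])]
keeper_pin [(0.64, [0.57, -0.186, 0.075]), (0.53, [0.783, 0.193, -0.006])]
keeper_grip [(0.55, [0.592, -0.298, 0.234])]
ledge_base [(0.68, [0.546, -0.114, 0.016]), (0.57, [0.594, 0.211, 0.032])]
ledge_base_lip [(0.56, [0.485, -0.119, 0.049])]
ledge_a [(0.93, [0.42, 0.255, 0.0]), (0.82, [0.644, 0.235, -0.003])]
ledge_a_lip [(0.76, [0.479, 0.258, 0.038])]
amber_bottle [(0.88, [0.813, -0.016, -0.002])]
stock_jar [(0.9, [0.78, 0.192, -0.001])]
carton [(0.64, [0.412, 0.402, 0.0])]
side 373.6996129806174 315.87517536144753 196.5197452413887 [[0.992, 0.071, -0.1, 0.479], [-0.123, 0.549, -0.827, -0.636], [-0.004, 0.833, 0.554, 0.596], [0.0, 0.0, 0.0, 1.0]] ['image', 'depth', 'fx', 'fy', 'cx', 'cy', 'cam_to_world']
carrier [(0.75, [0.552, -0.105, 0.001])]
keeper_pin [(0.87, [0.562, -0.186, 0.072])]
keeper_grip [(0.88, [0.588, -0.298, 0.237]), (0.75, [0.484, 0.262, 0.033])]
ledge_base [(0.96, [0.54, -0.106, 0.013])]
ledge_base_lip [(0.63, [0.484, -0.122, 0.048])]
ledge_a [(0.98, [0.644, 0.233, -0.0]), (0.96, [0.422, 0.252, -0.002]), (0.36, [0.78, 0.188, 0.001])]
ledge_a_lip [(0.7, [0.48, 0.261, 0.029])]
amber_bottle [(0.91, [0.814, -0.014, -0.001])]
stock_jar [(0.96, [0.781, 0.186, 0.002])]
carton [(0.87, [0.411, 0.404, 0.001])]
1.1
```

View pics/top0.png

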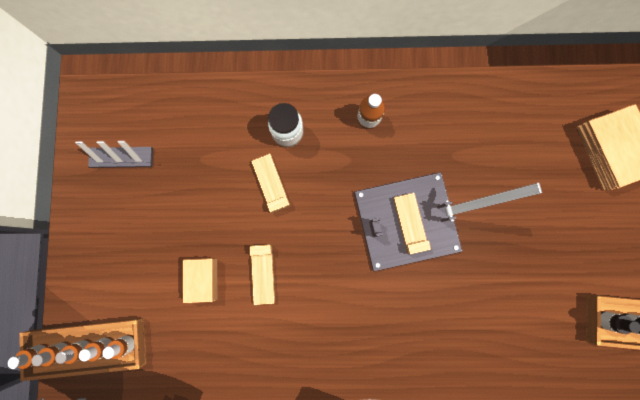

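View pics/side0.png

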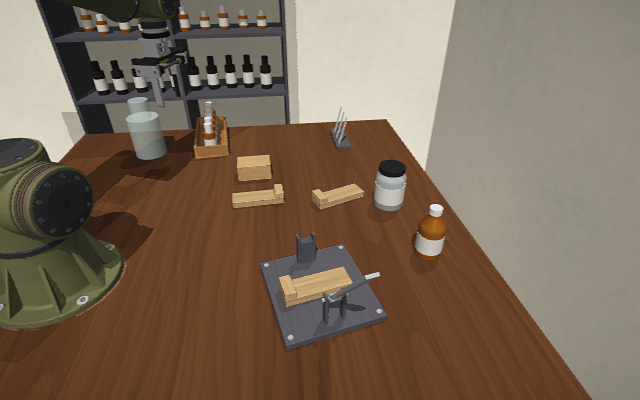

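The top view shows the base ledge at about (412,223) with its lip towards the robot. Loose ledge 1 is at (270,183), lip also towards the robot, and loose ledge 2 is at (262,275), lip away. The keeper leans right, out to (540,188). The network also reported a second ledge_base near ledge_a, which was false. Next I'll fit the outlines from depth.

```bash
cat > h.py <<'E'
from cell import *
import cv2,numpy as np
def cloud(d):
    v,u=np.mgrid[0:400,0:640]; z=d["depth"].astype(float)
    P=np.stack([(u-d["cx"])/d["fx"]*z,-(v-d["cy"])/d["fy"]*z,-z],-1)
    M=d["cam_to_world"]; W=P@M[:3,:3].T+M[:3,3]; W[z==0]=np.nan
    return W
def fit(W,m,zb,name="",lo=-6,hi=6):
    """ledge: rect fit of plate-top + lip-top points; zb=underside height."""
    P=W[m]; P=P[np.isfinite(P[:,2])]
    z=P[:,2]-zb
    pl=np.abs(z-.018)<.006; lp=np.abs(z-.034)<.006
    A=P[pl|lp][:,:2]
    (c,s,_)=r=cv2.minAreaRect((A*1000).astype(np.float32))
    b=cv2.boxPoints(r); e=[b[1]-b[0],b[2]-b[1]]; e=max(e,key=np.linalg.norm)
    x=e/np.linalg.norm(e); lc=np.median(P[lp][:,:2],0)*1000
    if (lc-np.array(c))@x>0: x=-x
    yaw=np.degrees(np.arctan2(x[1],x[0]))
    print(name,"c",np.round(c,1),"size",np.round(sorted(s),1),"yaw",round(yaw,1),"zpl %.1f zlip %.1f"%(1000*np.median(P[pl][:,2]),1000*np.median(P[lp][:,2])),"lipoff",np.round((lc-np.array(c))@x,1),pl.sum(),lp.sum())
    return np.array(c)/1000,yaw
E
python3 - <<'E'
from h import *
for c in("top","side"):
    d=capture(c);W=cloud(d)
    for q in("ledge_a","ledge_base"):
        for r in regions_of(c,q):
            m=r["region"]; m=cv2.erode(m.astype(np.uint8),np.ones((1,1)))>0
            z0=.015 if np.nanmedian(W[m][:,1])<0 else 0
            print(q,round(r["p"],2),m.sum(),np.round(np.nanmedian(W[m],0),3))
            if r["p"]>.5: 
                try: fit(W,m,z0,c)
                except Exception as e: print(e)
    r=regions_of(c,"carrier")[0]["region"]; P=W[r]; P=P[np.abs(P[:,2]-.015)<.005]
    print("carrier",np.median(P[:,2]),cv2.minAreaRect((P[:,:2]*1000).astype(np.float32)))
    k=regions_of(c,"keeper")
    for r in k[:1]:
        P=W[r["region"]];P=P[np.isfinite(P[:,2])&(P[:,2]>.06)]; mu=np.median(P,0);U=np.linalg.svd(P-mu)[2][0]
        print("keeper",r["p"],len(P),mu,U,P[np.argmax(P[:,2])],P[np.argmin(P[:,2])])
E
```

```text
ledge_a 0.8 1207 [0.422 0.254 0.02 ]
top c [421.7 255. ] size [ 50.7 138.6] yaw -176.7 zpl 19.7 zlip 35.4 lipoff -58.3 996 190
ledge_a 0.7 1098 [0.645 0.236 0.02 ]
top c [646.6 236.9] size [ 49.9 141. ] yaw 20.3 zpl 19.4 zlip 35.7 lipoff -59.5 884 189
ledge_base 0.82 1341 [ 0.541 -0.104  0.034]
top c [ 541.3 -104.7] size [ 50.8 139.9] yaw 12.4 zpl 34.1 zlip 50.0 lipoff -58.9 1053 204
ledge_base 0.33 7036 [ 0.562 -0.125  0.017]
carrier 0.016150079935645767 ((547.9757690429688, -100.43814086914062), (200.1110382080078, 220.42025756835938), 11.973238945007324)
keeper 0.8 935 [ 0.57906376 -0.24911003  0.17536325] [-0.12267929  0.57458237 -0.80920016] [ 0.58802244 -0.29946754  0.25099463] [ 0.55826391 -0.17737477  0.07571107]
ledge_a 0.79 770 [0.423 0.236 0.02 ]
side c [420.8 252.4] size [ 56.6 138.6] yaw -176.8 zpl 19.8 zlip 35.5 lipoff -59.0 537 88
ledge_a 0.65 802 [0.64  0.222 0.02 ]
side c [645.3 232.7] size [ 53.5 140.9] yaw 21.0 zpl 19.8 zlip 35.5 lipoff -59.8 504 107
ledge_base 0.91 1650 [ 0.532 -0.117  0.035]
side c [ 541. -109.] size [ 52.7 140.1] yaw 12.2 zpl 34.6 zlip 50.3 lipoff -59.7 1204 254
carrier 0.016673001964975898 ((547.6272583007812, -104.21751403808594), (200.7121124267578, 221.73243713378906), 11.840800285339355)
keeper 0.62 350 [ 0.57599342 -0.2714245   0.19454315] [-0.12138566  0.56545775 -0.81579597] [ 0.58819874 -0.3057352   0.25036047] [ 0.56811762 -0.19269194  0.07512154]
```

```bash
cat >> h.py <<'E'
def down(yaw):  # tool x (jaws) at world yaw deg, fingers down
    a=np.radians(yaw); x=np.array([np.cos(a),np.sin(a),0]); y=np.array([0,0,-1.])
    return np.stack([x,y,np.cross(x,y)],1)
def ori(p,jaw):  # the half-turn choice with the smaller |j6|
    s=[(abs(q[5]),k) for k in(0,180) if (q:=solve_ik(p,down(jaw+k))) is not None]
    return min(s)[1]+jaw
def off(c,yaw,x,y=0):
    a=np.radians(yaw); return np.array([c[0]+x*np.cos(a)-y*np.sin(a),c[1]+x*np.sin(a)+y*np.cos(a)])
GX=-.007; TZ=.004
def pick(c,yaw,hov=.13):
    g=off(c,yaw,GX); up=[*g,hov]; j=ori(up,yaw+90); print("jaw",j)
    reach(up,down(j)); movel([*g,TZ],.12); move_gripper(0,25)
    s=get_state(); print("grip",s["gripper_width"]*94,s["eef_pos"],"F",np.round(s["force"],1),s["time_s"])
    movel([*g,.20],.2); return j
def place(c,yaw,z,j,yaw0,hov=.20):
    g=off(c,yaw,GX); jj=j+(yaw-yaw0+180)%360-180; print("place jaw",jj,"at",g)
    reach([*g,hov],down(jj)); print("w",get_state()["gripper_width"]*94)
    movel([*g,z+.03+TZ],.2); movel([*g,z+TZ],.05); print("F",np.round(get_state()["force"],1))
    move_gripper(.75); movel([*g,hov],.2)
BC,BY=np.array([.5412,-.106]),12.3
E
python3 - <<'E'
from h import *
move_gripper(1.0)
L,Y=np.array([.4213,.255]),-176.7
j=pick(L,Y)
place(off(BC,BY,.027),BY-180,.034,j,Y)
s=get_state();print(s["time_s"],s["joints"])
for c in("top","side"):
    d=capture(c);cv2.imwrite(f"pics/{c}1.png",d["image"][:,:,::-1])
    print([(q,round(r["p"],2),np.round(r["point"],3)) for q in("ledge_a","ledge_a_lip","ledge_base_lip") for r in spot_point(c,q)])
E
```

```text
jaw 93.30000000000001
grip 49.77110552271574 [0.42829729 0.25537571 0.00402369] F [ 0.  -1.   0.6] 5.175
place jaw 102.30000000000001 at [ 0.57441955 -0.09875697]
w 50.002054604227496
F [ 0.  -0.2 -1.1]
10.7833 [-1.33545549e+01  2.16864247e+01  8.20545118e+01 -6.79031259e-04
  7.63678706e+01 -1.15655747e+02]
[('ledge_a', 0.83, array([ 0.569, -0.103,  0.032])), ('ledge_a', 0.57, array([ 0.646,  0.236, -0.003])), ('ledge_base_lip', 0.68, array([ 0.592, -0.298,  0.237])), ('ledge_base_lip', 0.52, array([ 0.482, -0.12 ,  0.05 ]))]
[('ledge_a', 0.75, array([ 0.646,  0.235, -0.   ])), ('ledge_a', 0.73, array([ 0.565, -0.103,  0.028])), ('ledge_a_lip', 0.72, array([ 0.625, -0.085,  0.065])), ('ledge_base_lip', 0.77, array([ 0.482, -0.122,  0.048])), ('ledge_base_lip', 0.62, array([0.781, 0.188, 0.   ]))]
```

```bash
cat >> h.py <<'E'
L1,Y1=np.array([.646,.2357]),20.6
E
python3 - <<'E'
from h import *
move_gripper(1.0)
g=off(L1,Y1,GX); reach([*g,.15],down(ori([*g,.15],Y1+90)))
print(get_state()["time_s"],get_state()["joints"])
for c in("top","side"):
    d=capture(c);W=cloud(d)
    img=d["image"][:,:,::-1]; cr=img[140:290,330:490] if c=="top" else img[210:360,240:410]
    cv2.imwrite(f"pics/{c}2.png",cv2.resize(cr,None,fx=3.4,fy=3.4,interpolation=cv2.INTER_CUBIC))
    for q in("ledge_a","ledge_base"):
        for r in regions_of(c,q):
            m=r["region"]; print(q,round(r["p"],2),m.sum(),np.round(np.nanmedian(W[m],0),3))
    # all pile points: heights profile in base frame
    P=W[np.isfinite(W[...,2])]; a=np.radians(BY); v=P[:,:2]-BC
    x=v@[np.cos(a),np.sin(a)]; y=v@[-np.sin(a),np.cos(a)]
    s=(np.abs(y)<.045)&(x>-.09)&(x<.115)&(P[:,2]<.1)&(P[:,2]>.024)
    for n,l,h,xl,xh in(("baselip",.046,.055,-.09,-.04),("midplate",.046,.058,-.047,.068),("midlip",.064,.074,.05,.115)):
        t=s&(P[:,2]>l)&(P[:,2]<h)&(x>xl)&(x<xh); 
        r=cv2.minAreaRect((np.c_[x,y][t]*1000).astype(np.float32))
        print(c,n,t.sum(),"z",np.round(1000*np.median(P[t,2]),1),"x",np.round(1000*np.percentile(x[t],[1,99]),1),"y",np.round(1000*np.percentile(y[t],[1,99]),1),np.round(r[0],1),np.round(r[1],1),round(r[2],1))
E
```

```text
14.7167 [ 1.69379629e+01  3.66102883e+01  6.64561666e+01 -4.56248574e-04
  7.69280382e+01  8.63336964e+01]
ledge_a 0.67 1422 [ 0.569 -0.096  0.052]
ledge_base 0.68 881 [ 0.579 -0.247  0.169]
ledge_base 0.55 276 [ 0.486 -0.114  0.049]
top baselip 222 z 50.1 x [-69.1 -40.3] y [-23.2  25.8] [-54.7   1.5] [29.3 51.2] 0.2
top midplate 1005 z 52.2 x [-41.5  66.7] y [-21.7  27.6] [12.7  2.9] [ 51.5 110.4] 89.6
top midlip 201 z 68.0 x [75.3 97. ] y [-21.7  27.7] [86.2  2.8] [22.1 50. ] 0.2
ledge_a 0.98 1749 [ 0.567 -0.11   0.053]
ledge_a 0.7 801 [0.639 0.223 0.02 ]
ledge_base 0.85 722 [ 0.495 -0.133  0.035]
side baselip 293 z 50.7 x [-70.5 -40.3] y [-27.6  22.4] [-55.4  -1.9] [53.8 30.5] 89.9
side midplate 1140 z 52.5 x [-43.6  66.6] y [-26.   24.2] [12.  -0.4] [ 53.1 112. ] 89.8
side midlip 216 z 68.4 x [74.  95.9] y [-25.9  24.7] [85.2  0.4] [22.9 53.4] 0.6
```

View pics/top2.png

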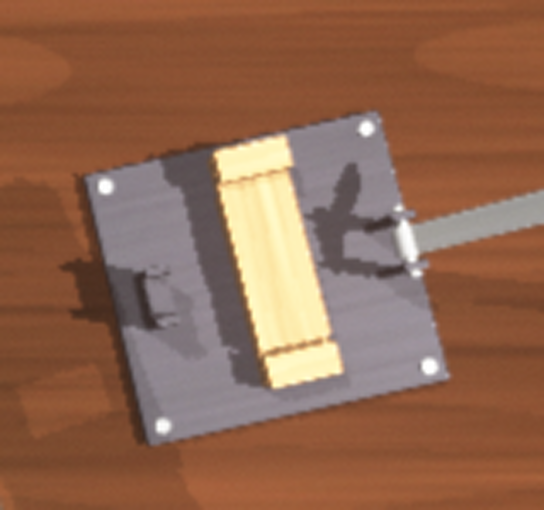

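View pics/side2.png

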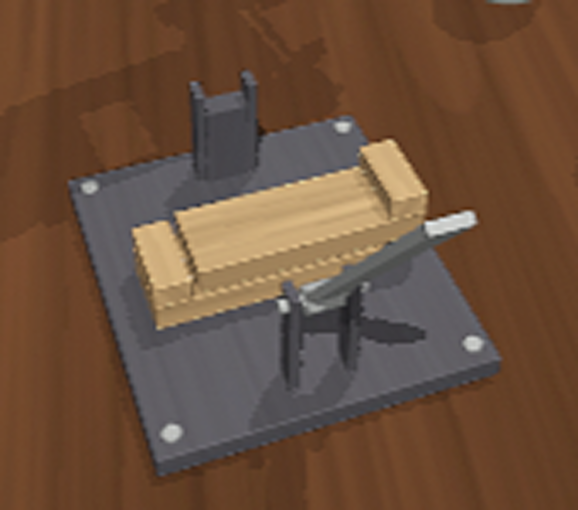

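The middle ledge lies flat. The top crop shows the base lip at (300,365) and the middle lip at (255,160), with the plain end just short of the base lip. In the base frame it sits at x ≈ 26 mm and y ≈ +1.8 mm. I'll place the top ledge 1.2 mm to the −y side so the sides line up better.

```bash
python3 - <<'E'
from h import *
j=pick(L1,Y1,.15)
place(off(BC,BY,.001,-.0012),BY,.052,j,Y1,.22)
move_gripper(.6)
reach([.50,.10,.25],down(ori([.5,.1,.25],BY)))
s=get_state();print(s["time_s"],s["joints"])
for c in("top","side"):
    d=capture(c);W=cloud(d)
    img=d["image"][:,:,::-1]; cr=img[140:290,330:560] if c=="top" else img[210:360,240:410]
    cv2.imwrite(f"pics/{c}3.png",cv2.resize(cr,None,fx=3.4,fy=3.4,interpolation=cv2.INTER_CUBIC))
    P=W[np.isfinite(W[...,2])]; a=np.radians(BY); v=P[:,:2]-BC
    x=v@[np.cos(a),np.sin(a)]; y=v@[-np.sin(a),np.cos(a)]
    s=(np.abs(y)<.045)&(x>-.09)&(x<.115)&(P[:,2]<.1)&(P[:,2]>.024)
    for n,l,h,xl,xh in(("toplip",.08,.095,-.09,-.03),("topplate",.064,.076,-.045,.072),("midlip",.064,.074,.076,.115)):
        t=s&(P[:,2]>l)&(P[:,2]<h)&(x>xl)&(x<xh)
        r=cv2.minAreaRect((np.c_[x,y][t]*1000).astype(np.float32))
        print(c,n,t.sum(),"z",np.round(1000*np.median(P[t,2]),1),"x",np.round(1000*np.percentile(x[t],[1,99]),1),"y",np.round(1000*np.percentile(y[t],[1,99]),1),np.round(r[1],1),round(r[2],1))
    print([(q,round(r["p"],2),np.round(r["point"],3)) for q in("keeper_grip","keeper_pin") for r in spot_point(c,q)])
    for r in regions_of(c,"keeper")[:1]:
        P=W[r["region"]];P=P[np.isfinite(P[:,2])&(P[:,2]>.09)]; mu=P.mean(0);U=np.linalg.svd(P-mu)[2][0]
        cf=np.array([.5478,-.102]);v=P[:,:2]-cf;xc=v@[np.cos(a),np.sin(a)];yc=v@[-np.sin(a),np.cos(a)]
        print("keeper",r["p"],len(P),"carrier x",np.round(np.percentile(xc,[2,50,98])*1e3,1),"ang",np.arctan2(abs(U[2]),-np.hypot(*U[:2])),P[np.argmax(P[:,2])])
E
```

```text
jaw 290.6
grip 49.75838606045354 [0.63946515 0.23320503 0.00402679] F [-0.6 -0.2 -0.9] 17.3833
place jaw 282.3 at [ 0.53559336 -0.10845064]
w 49.65027707077266
F [-0.4  0.4 -1.3]
24.4667 [ 7.15223392e+00  1.01995139e+01  8.98246663e+01 -7.20517435e-03
  7.99802050e+01 -5.01585676e+00]
top toplip 221 z 86.1 x [-68.  -46.5] y [-22.7  26.4] [50.4 21.8] 90.0
top topplate 1106 z 70.2 x [-43.9  70.2] y [-23.   26.5] [ 50.9 116.5] 90.0
top midlip 190 z 68.4 x [76.2 96.9] y [-21.3  27.9] [50.2 21. ] 89.9
[('keeper_grip', 0.67, array([ 0.594, -0.299,  0.236])), ('keeper_pin', 0.75, array([ 0.572, -0.187,  0.076])), ('keeper_pin', 0.6, array([ 0.812, -0.018,  0.003]))]
keeper 0.59 817 carrier x [-9.6 -0.6  9. ] ang 2.193397239674903 [ 0.59383172 -0.30020726  0.25040214]
side toplip 257 z 86.5 x [-69.5 -47.8] y [-27.4  24.1] [21.9 52.9] 0.0
side topplate 1168 z 70.6 x [-42.8  69. ] y [-27.3  22.9] [115.6  52.2] 0.7
side midlip 181 z 68.5 x [76.  95.8] y [-26.   24.6] [20.1 51.3] 0.0
[('keeper_grip', 0.81, array([ 0.588, -0.296,  0.236])), ('keeper_grip', 0.45, array([ 0.563, -0.186,  0.073])), ('keeper_pin', 0.6, array([ 0.565, -0.188,  0.073]))]
keeper 0.83 290 carrier x [-11.8 -10.3   5.5] ang 2.189264160154664 [ 0.59254398 -0.30414344  0.24998507]
```

View pics/top3.png

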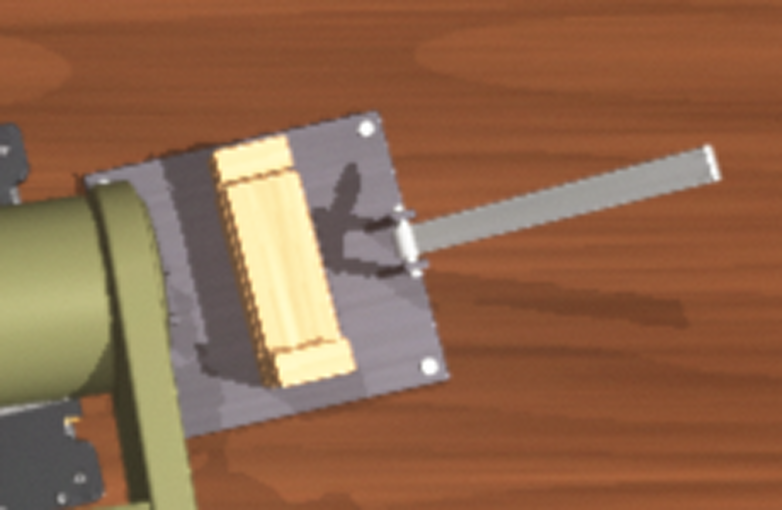

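View pics/side3.png

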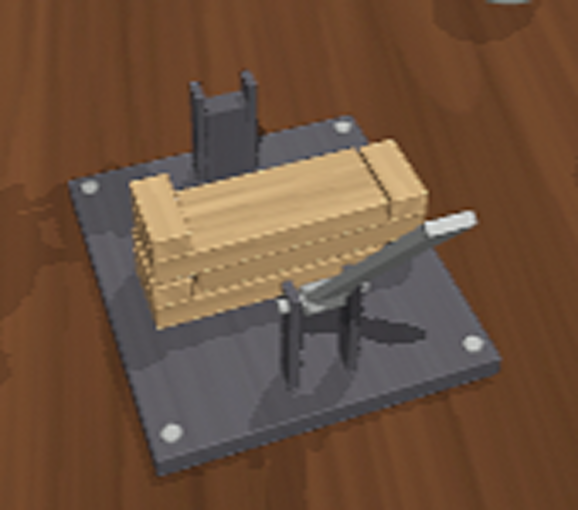

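The top ledge is also flat and in line: its plain end meets the middle lip at about (255,178) in the top crop, with a gap of about 4 mm. The keeper angle is 2.19 in both views, and the predicted grip point (0.5895, -0.297, 0.235) agrees with the network. Now the keeper swing.

```bash
cat > k.py <<'E'
from h import *
CC,CY=np.array([.548,-.1033]),12.1
def gp(t,dz=0): return [*off(CC,CY,0,-.085+.195*np.cos(t)),.076+.195*np.sin(t)-.019+dz]
def show(t): s=get_state();print(round(t,2),"w %.1f"%(s["gripper_width"]*94),"F",np.round(s["force"],1),"t",round(s["time_s"],1))
E
python3 - <<'E'
from k import *
j=ori(gp(2.19),CY); T=np.linspace(2.19,.015,14)
print(j,[solve_ik(gp(t),down(j)) is not None for t in T],solve_ik(gp(2.19,.1),down(j)))
s=get_state()["eef_pos"]; movel([s[0],s[1],.33],.25)
reach(gp(2.19,.1),down(j)); movel(gp(2.19),.12); move_gripper(0,6); show(2.19)
if 15<get_state()["gripper_width"]*94<24:
    for t in T[1:]: movel(gp(t),.12); show(t)
    move_gripper(.5); show(0); movel(gp(0,.15),.2); sleep(.5)
    a=off(CC,CY,0,.26); reach([a[0]-.1,a[1],.25],down(j))
s=get_state();print(s["time_s"])
for c in("top","side"):
    d=capture(c);W=cloud(d);cv2.imwrite(f"pics/{c}4.png",d["image"][:,:,::-1])
    for r in regions_of(c,"keeper")[:1]:
        P=W[r["region"]];P=P[np.isfinite(P[:,2])]; v=P[:,:2]-CC;a=np.radians(CY);yc=v@[-np.sin(a),np.cos(a)]
        t=(P[:,2]>.07)&(P[:,2]<.12)&(np.abs(yc)<.125);print(c,r["p"],len(P),"z",np.percentile(P[:,2],[2,50,98]),"slope",np.polyfit(yc[t],P[t,2],1))
E
```

```text
12.1 [True, True, True, True, True, True, True, True, True, True, True, True, True, True] [-2.99219225e+01  2.96407846e+01  5.55781260e+01 -2.54444375e-14
  9.47810894e+01 -4.20219225e+01]
2.19 w 20.1 F [-1.   0.3  0.6] t 28.5
2.02 w 19.6 F [-2.3 -0.5  0.3] t 28.9
1.86 w 20.1 F [-1.7  0.2  1. ] t 29.3
1.69 w 20.1 F [-1.6  1.2  1.5] t 29.8
1.52 w 19.7 F [-1.3  0.   1. ] t 30.2
1.35 w 19.7 F [0.5 0.9 0.7] t 30.6
1.19 w 20.0 F [2.2 1.6 0.4] t 31.0
1.02 w 19.7 F [2.  2.3 1. ] t 31.4
0.85 w 19.9 F [ 2.8  2.5 -0.3] t 31.9
0.68 w 19.9 F [ 4.9  3.1 -0.3] t 32.3
0.52 w 19.8 F [ 5.   2.9 -0.2] t 32.7
0.35 w 19.7 F [ 5.6  2.  -0.9] t 33.1
0.18 w 19.7 F [6.4 3.5 0.5] t 33.6
0.02 w 19.8 F [ 6.5  4.2 -1. ] t 34.0
0 w 47.0 F [ 0.5  1.  -0.1] t 34.6
36.825
top 0.89 837 z [0.01686139 0.08000033 0.08440162] slope [-0.00204817  0.08017851]
side 0.92 869 z [0.07104655 0.08075769 0.08589106] slope [-0.00512764  0.08067874]
```

View pics/side4.png

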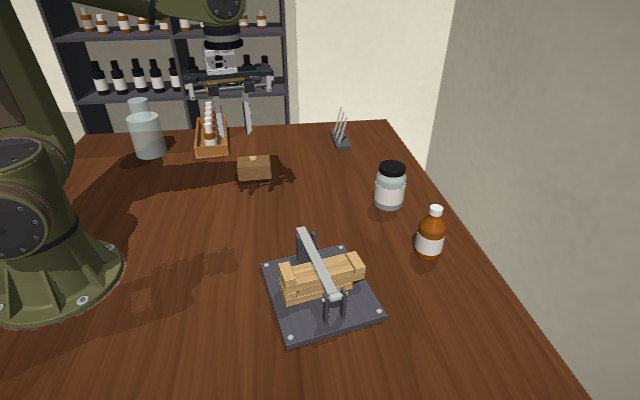

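The keeper is level in the catch at about (318,262): its top is at 80 mm and the slope is below 0.006 rad. I'll do one numeric check of the pile and bystanders, then hand in.

```bash
python3 - <<'E'
from h import *
for c in("top","side"):
    d=capture(c);W=cloud(d)
    P=W[np.isfinite(W[...,2])]; a=np.radians(BY); v=P[:,:2]-BC
    x=v@[np.cos(a),np.sin(a)]; y=v@[-np.sin(a),np.cos(a)]
    s=(np.abs(y)<.035)
    for n,l,h,xl,xh in(("toplip",.082,.095,-.09,-.035),("topplate",.064,.075,-.045,.072),("midlip",.064,.074,.076,.115)):
        t=s&(P[:,2]>l)&(P[:,2]<h)&(x>xl)&(x<xh)
        print(c,n,t.sum(),"z",np.round(1000*np.median(P[t,2]),1),"x",np.round(1000*np.percentile(x[t],[1,99]),1),"y",np.round(1000*np.percentile(y[t],[1,99]),1))
    print([(q,np.round(spot_point(c,q)[0]["point"],3)) for q in("amber_bottle","stock_jar","carton")])
job_done(); print(get_state()["time_s"])
E
```

```text
top toplip 219 z 85.7 x [-68.  -46.5] y [-22.6  26.6]
top topplate 913 z 70.1 x [-43.9  70.6] y [-23.1  26.4]
top midlip 193 z 68.0 x [76.3 97. ] y [-21.5  27.7]
[('amber_bottle', array([ 0.809, -0.016,  0.003])), ('stock_jar', array([ 0.784,  0.194, -0.006])), ('carton', array([ 0.412,  0.402, -0.002]))]
side toplip 245 z 86.5 x [-69.3 -47.7] y [-27.2  23.1]
side topplate 948 z 70.6 x [-43.2  69.4] y [-27.3  22.6]
side midlip 177 z 68.5 x [76.5 95.9] y [-25.5  24.3]Traceback (most recent call last):
  File "<stdin>", line 10, in <module>
IndexError: list index out of range
```

The script stopped because the side network missed one bystander, before the hand-in ran. The top camera and the last side picture show all three standing in place, so I'm handing in now.

```bash
python3 -c "
from cell import *
job_done(); print(get_state()['time_s'])"
```

```text
the job is handed in; nothing more can be done
the job is handed in; nothing more can be done
```

The two loose ledges are stacked on the carrier's ledge, alternating end for end. The keeper is closed in its catch and released, and the job is handed in, at about 37 s of the 72 s allowed. No verdict was reported.

**Pile (both cameras, relative to the base ledge):**

| Ledge | x (mm) | y (mm) | Gap to the lip it faces |
|---|---|---|---|
| Middle | about +26 | about +1.8 | about 4 mm |
| Top | about +1 | about +0.5 | about 4 mm |

- **Heights:** each plate sits about 18 mm above the one below, and yaw is within about 1°.
- **After closing:** the top ledge and the middle lip measured the same within about 1 mm before and after the keeper was swung shut. The base was measured again after the middle ledge went on, and it had not moved noticeably. After that it is largely hidden under the pile.
- **Keeper:** its top reads about 80 mm against 79 mm nominal, with a slope of 0.005 rad or less in both views, so it is well within 0.06 rad of closed.
- **Bystanders:** in the top view, bottle, jar and carton are within 5 mm of their first readings. They also stand upright in the last side picture.

**Checks that failed or disagreed:**
- **Cameras:** they differed by 3–4 mm in absolute y. I corrected for this using where the arm had placed the middle ledge, and read heights about 1.5 mm high.
- **Networks:** they gave a few false points, which I rejected against the pictures. In the final side view one bystander was not detected. That ended the check script before the hand-in, so I handed in separately without repeating that side check.

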